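# Load the indexing carrier onto the inspection fixture

### The arm

A 7-joint arm with a two-finger parallel gripper is mounted at the origin on the work surface. World frame = base frame: x ahead of the robot, y to its left, z up, the work surface at z = 0. Lengths are in m, angles in rad, forces in N, time in s.
With the tool pointing down it reaches from about 0.425 to 0.875 m from the base axis. Payload 9.9 kg.
Tool frame: the origin (TCP) lies on the centre line of the jaws, within the pads' length; the fingertips stand 22 mm ahead of it and the grasp point (between the pads) lies 3 mm ahead of it; z points along the fingers, y is the direction in which the jaws open and shut (so a half turn about z gives the same grasp; the last joint's range is limited). The gripper opens to 85 mm and grips with 20 to 120 N. Pads are 22 mm wide; open, the fingers measure 114 mm over their backs; the gripper's body (76 mm by 85 mm) begins 54 mm behind the grasp point. The pads swing forward as they close: fully open they stand 13 mm farther back than shut.
Start: joints at [-1.185, 0.576, 0.025, 1.437, -0.015, 1.129, -0.057], TCP at [0.306, 0.602, 0.253] pointing down, gripper open.
Joint ranges: [-2.76, 2.76], [-0.34, 2.15], [-1.52, 1.57], [0.19, 2.46], [-1.09, 4.23], [0.17, 1.99], [-2.82, 2.82]. Speed limits (rad/s): [2.22, 2.22, 3.01, 3.01, 3.14, 3.14, 3.14].

### API

Orientations are given as a unit quaternion [w, x, y, z].
In Python, from workcell import * gives the robot as it stands.
- The arm moves only by the tool carry_out, never from a script. Its argument "motion" is one flat list of numbers, 6 for each row, row after row: the shift along the tool's x, y, z in units of 100 mm (1.0 is 100 mm), then the turn, a rotation vector about the tool's x, y, z in units of 45 degrees (1.0 is 45 degrees). In form: [dx, dy, dz, rx, ry, rz, dx, dy, dz, rx, ry, rz, ...]. A call has exactly 10 rows; each row shifts and turns the commanded pose from where the row before left it, along the tool's axes as they then stand; what a row does not reach is not made up. A row lasts 1/10 s, in which the tool goes at most 50 mm and 8.59 degrees, less where a joint would pass 70% of its speed; a pose out of reach is approached as far as the arm can. A call with a number of a shift or a turn outside -1 to 1 is refused whole. A call with a gripper value outside its range is refused whole. "gripper" is the gripper command: -1 is shut, 1 is fully open, values between are in proportion, set as the call begins (left out, the last holds). The fingers move at their own pace and stop on an object; "force" is the grip in N (left out, the last holds). Time passes only in rows, so rows that do not move let the fingers close, or fill a call up. It gives the time, the measured TCP pose, the force and the opening at its end, in the units of the state.
- state(): the state, without advancing time (a new reading comes with each control period).
- capture(name): name is "scene" or "top" or "wrist"; returns a dict with "frame" (480x640x3 uint8, red, green, blue), "range_z" (480x640 float32, m along the optical axis (not along the pixel's ray), 0 where there is no reading), "K" (3x3 intrinsics, pixels), "k1" (the pictures are not rectified: a ray, as slopes to the right and down, at radius r is drawn at 1 + k1 r^2 times it, then the intrinsics apply), "cam_to_world" (4x4, takes a point from camera to world coordinates); the wrist camera has in their place "mount" (4x4, takes a point from camera to tool coordinates, whose origin is the TCP and whose axes are the flange's). Camera axes: x right, y up, looking along -z (the intrinsics and any distortion apply to the point x, -y, -z); pixel columns grow to the right and rows downward; lengths in m; the calibration is good to about 2 mm. A picture is of the moment at which its call begins: read the wrist's pose just before it.
- hand_in(): hands the job in, once; it reports no verdict.
Trained networks look in a picture, given as the dict that the camera call returned (one of the last four; its "shot" number tells which), for a name from the list of things; names that differ only in an ending like _2 or _b are one class to them, and where a whole thing is asked for, a point or a joint stands for the part that bears it (a point fixed in the world has none). Each returns a list of dicts, best first, with "score" (0 to 1); they miss things now and then, are a little off and sometimes report something else, mostly with a low value. They report only what shows in the picture. A call takes as long as a camera call. They do not tell look-alikes from the thing itself.
- find_in(picture, thing): "bbox" ([left, top, right, bottom] in pixels, round what is visible of it).
The state is a dict: "time": time; "joint_positions": joint angles; "joint_velocities": joint speeds; "joint_efforts": joint torques, N m; "eef_pos": TCP position; "orientation": TCP orientation; "contact_force": force on the tool from outside, world axes, zero at the start; "ft_torque": the same for the moment, N m; "finger_gap": finger opening in m.
Only numpy, scipy, OpenCV 4.12 (cv2) and the standard library are available. Lean on these libraries where they do the work, as an engineer would, in place of code of your own. Each camera call takes 0.05 s, during which the arm holds its last target.

### The job

Load the drilled carrier plate onto the inspection fixture: pick it up by its square hub, keep it level and lower it over the tall rod, then turn it gently by feel until the fixture's short dowel enters the carrier's small hole and the plate sits fully home, flush on the round base. Never force it down on the rod or the dowel; at the end let go, and leave the other things on the bench alone.

Things in the scene. Friction and masses are not known exactly. Their poses are not given: they have to be found in the camera images.
- carrier: Loose aluminium carrier, 0.3 to 0.5 kg, standing on the bench: square plate 96 x 96 x 10 mm with a square hub in the middle. A low steel vee nest (two bars 50 mm long, up to 22 mm above the underside) lies along the plate's -x edge, opposite the small hole. Origin: centre of the plate's underside; z up, sides of plate and hub along x and y.
- hub_top (a point): Centre of the top of the carrier's hub, 64 mm above the plate's underside. The hub is 34 x 34 mm, with flat sides to grip from above by any two opposite faces. A bore 18.5 mm in diameter runs down through hub and plate. When the carrier is seated, the rod's end stands 40 mm above this point, between the fingers.
- index_hole (a point): Centre of the lower mouth of the carrier's small through hole: 11 mm diameter, 36 mm from the bore's axis along the carrier's +x.
- fixture: Fixed inspection fixture: round dark steel base, 132 mm diameter, 18 mm high, with a tall vertical steel rod on its axis and a short dowel beside it. Contact between carrier and fixture must stay below 40 N. Origin: centre of the base's underside, on the bench; z up along the rod.
- rod_top (a point): Top of the rod: 16 mm diameter, end 104 mm above the seat (122 mm above the bench), the last 4 mm coned to 9 mm.
- seat (a point): Centre of the base's flat top, 18 mm above the bench. The dowel (8 mm diameter, 12 mm high, slightly chamfered) stands 36 mm from here, in a direction anywhere within 0.35 rad either side of the fixture's +x: not reported, see or feel it. It does not give. Unless the carrier's small hole is within about 0.04 rad of it, the plate stops on its end, 12 mm above the seat.
- console: Bystander: white joystick control box 100 x 150 x 45 mm, with black stick to 101 mm height; origin centre of underside.
- bracket: Bystander: small aluminium angle bracket 50 x 60 x 48 mm; origin centre of underside.
- pin_box: Bystander: open wooden box of pin gauges 90 x 140 x 30 mm; origin centre of underside.
- ring_gauge: Bystander: steel ring gauge, 60 mm outer diameter, 34 mm bore, 22 mm high, between robot and work; origin centre of underside.
Things that resemble listed ones, but are neither listed nor needed, are in the scene too. What is shaped like the carrier but yellow is not meant. There is more than one size of the fixture; the job needs the larger.

How it is judged:
On the way:
1. the carrier is on the rod, upright, its underside 22 to 85 mm above the seat (horizontal distance between carrier and fixture below 0.004 m and z of carrier in the frame of fixture between 0.04 and 0.103 m and angle between carrier's own z axis and vertical below 0.1 rad), for 0.1 s.
At the end, for the whole second after the job is handed in: The carrier sits flush on the base around the rod (axes within 4 mm, underside no more than 2.5 mm above the seat, tilt under 0.035 rad), which is possible only with the dowel in its small hole; it is released and at rest, and no bystander has moved more than 15 mm (horizontal distance between carrier and fixture below 0.004 m and z of carrier in the frame of fixture below 0.0205 m and angle between carrier's own z axis and vertical below 0.035 rad and linear speed of carrier below 0.01 m/s and angular speed of carrier below 0.05 rad/s and distance of each of console, bracket, pin_box, ring_gauge from where it was at the start of the episode below 0.015 m); the robot touches nothing.
It fails at once if the carrier is pressed or knocked against the fixture (base, rod or dowel) with more than 40 N (contact force between carrier and fixture above 40 N).
It fails at once if the carrier is tipped more than 0.3 rad (angle between carrier's own z axis and vertical above 0.3 rad).
It fails at once if a bystander (console, bracket, pin box or ring gauge) is moved more than 15 mm (distance of any of console, bracket, pin_box, ring_gauge from where it was at the start of the episode above 0.015 m).
It also fails if it takes over 64 s, if anything falls off the work surface, if the arm or the gripper's body presses on something with over 40 N, if the wrist force passes 120 N, or if a joint passes its speed limit or range.

## Working session

There is one attempt and no reset: what is moved stays moved. The work goes in short steps, Python scripts to look and compute and a tool call to move; the robot and the scene stay as the last step left them, time stands still between calls to the robot, and variables do not carry over. Pictures are saved under pics/ and viewed, and the job is handed in when it is done.

Besides the shell and the picture viewer there is one more tool, called after ">>>" as name(argument=value, ...) on one line, values as JSON. carry_out: Moves the arm, as the interface text tells. Shifts and turns lie within -1 to 1; 1 stands for 100 mm of shift or 45 degrees of turn. Its arguments: {"type":"object","properties":{"motion":{"type":"array","items":{"type":"number"}},"gripper":{"type":"number"},"force":{"type":"number"}},"required":["motion"]}

```bash
mkdir -p pics; cat > h.py <<'E'
from workcell import *
import numpy as np, cv2, pickle
def save(n,p): cv2.imwrite(p,cv2.cvtColor(n,cv2.COLOR_RGB2BGR))
def cloud(d,T=None):
    K=d['K'];k1=d['k1'];z=d['range_z']
    H,W=z.shape
    u,v=np.meshgrid(np.arange(W),np.arange(H))
    xd=(u-K[0,2])/K[0,0];yd=(v-K[1,2])/K[1,1]
    x,y=xd.copy(),yd.copy()
    for _ in range(15):
        f=1+k1*(x*x+y*y); x=xd/f;y=yd/f
    P=np.stack([x*z,-y*z,-z,np.ones_like(z)],-1)
    if T is None:T=np.array(d['cam_to_world'])
    Q=P@T.T
    Q=Q[...,:3]; Q[z<=0]=np.nan
    return Q
E
python3 - <<'E'
from h import *
s=state();print(s)
for c in ["scene","top"]:
    d=capture(c);save(d['frame'],f'pics/{c}0.png');pickle.dump({k:(v if not hasattr(v,'copy') else v) for k,v in d.items()},open(c+'0.pkl','wb'))
    Q=cloud(d)
    for t in ["carrier","hub_top","fixture","rod_top","seat","index_hole","console","bracket","pin_box","ring_gauge"]:
        for r in find_in(d,t)[:4]:
            b=r['bbox'];u=int((b[0]+b[2])/2);v=int((b[1]+b[3])/2)
            print(c,t,np.round(b),round(r['score'],2),np.round(Q[min(v,479),min(u,639)],3))
print(state()['time'])
E
```

```text
{'time': 0.0, 'joint_positions': array([-1.18480432,  0.57652914,  0.02484498,  1.43792303, -0.01500521,
        1.12897811, -0.05650055]), 'joint_velocities': array([ 0.00028617, -0.00086363, -0.00064111,  0.00099148,  0.00119183,
        0.00167038,  0.00038269]), 'joint_efforts': array([-4.32302113e-04, -7.65767741e+01,  2.25136377e+00, -2.85985565e+01,
        1.55143737e-02,  1.24224686e-02, -4.43020826e-05]), 'eef_pos': array([0.30537654, 0.60150384, 0.25243933]), 'orientation': array([-1.52150006e-04,  2.32727001e-01,  9.72541752e-01, -8.12403171e-04]), 'contact_force': array([-1.10617973,  0.32365601,  0.37321074]), 'ft_torque': array([ 0.00749276, -0.03099516,  0.00774212]), 'finger_gap': 0.08556111757310082}
scene carrier [242. 157. 297. 200.] 0.96 [ 0.487 -0.315  0.036]
scene carrier [294. 190. 343. 234.] 0.7 [ 0.48  -0.155  0.033]
scene hub_top [241. 154. 296. 198.] 0.93 [ 0.488 -0.316  0.045]
scene hub_top [293. 190. 346. 236.] 0.73 [ 0.479 -0.153  0.03 ]
scene fixture [483. 283. 535. 334.] 0.9 [0.399 0.285 0.023]
scene fixture [383. 286. 457. 358.] 0.67 [0.553 0.197 0.0
[... 1217 characters left out ...]
] 0.79 [0.393 0.283 0.008]
top rod_top [168. 294. 212. 336.] 0.68 [0.392 0.279 0.012]
top rod_top [199. 223. 254. 279.] 0.62 [0.539 0.186 0.07 ]
top seat [203. 222. 257. 281.] 0.66 [0.541 0.183 0.045]
top seat [167. 294. 207. 338.] 0.55 [0.391 0.283 0.031]
top index_hole [350. 256. 404. 313.] 0.88 [ 0.464 -0.169  0.001]
top index_hole [424. 258. 466. 300.] 0.81 [ 0.469 -0.323  0.061]
top console [180. 146. 249. 195.] 0.77 [0.744 0.225 0.039]
top bracket [298. 164. 325. 192.] 0.83 [ 0.729 -0.012  0.008]
top pin_box [374. 156. 430. 197.] 0.61 [ 0.735 -0.241  0.   ]
top pin_box [350. 261. 406. 312.] 0.26 [ 0.452 -0.165  0.069]
top ring_gauge [297. 291. 323. 313.] 0.66 [ 0.423 -0.008  0.001]
1.1
```

View pics.

View pics/scene0.png

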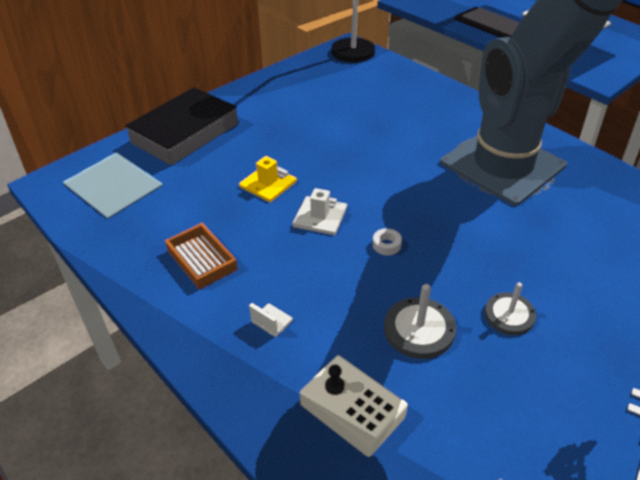

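View pics/top0.png

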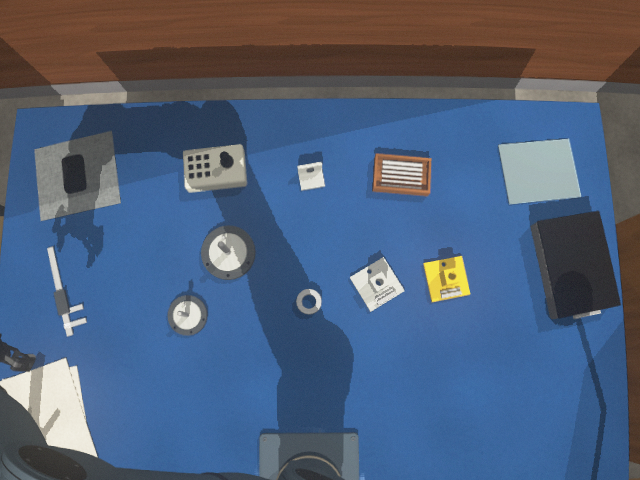

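```bash
python3 - <<'E'
import cv2
a=cv2.imread('pics/top0.png')
cv2.imwrite('pics/t1.png',cv2.hconcat([cv2.resize(a[240:330,330:420],(400,400),interpolation=2),cv2.resize(a[205:295,185:275],(400,400),interpolation=2)]))
a=cv2.imread('pics/scene0.png')
cv2.imwrite('pics/s1.png',cv2.hconcat([cv2.resize(a[170:260,270:360],(400,400),interpolation=2),cv2.resize(a[275:365,375:465],(400,400),interpolation=2)]))
E
```

```text
(no output)
```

View pics/t1.png

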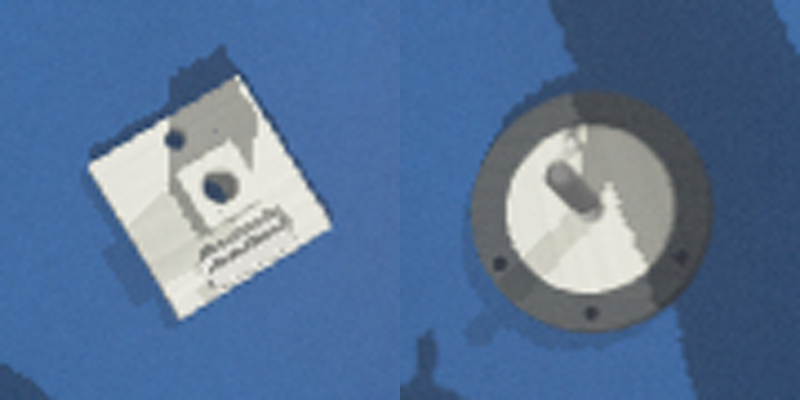

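View pics/s1.png

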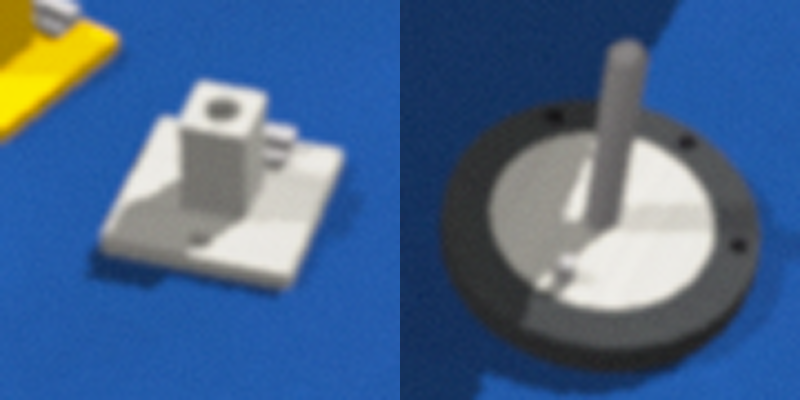

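```bash
python3 - <<'E'
from h import *
for c in ["scene","top"]:
    d=pickle.load(open(c+'0.pkl','rb'));Q=cloud(d)
    P=Q.reshape(-1,3)
    def sel(cx,cy,r,z0,z1):
        m=(np.hypot(P[:,0]-cx,P[:,1]-cy)<r)&(P[:,2]>z0)&(P[:,2]<z1);return P[m]
    bench=sel(.6,0,.08,-.02,.02);print(c,'bench z',np.median(bench[:,2]))
    h=sel(.46,-.165,.05,.055,.075);print('hub',len(h),h.mean(0),h.min(0),h.max(0))
    pl=sel(.46,-.165,.09,.006,.014);print('plate',len(pl),np.median(pl[:,2]))
    r=cv2.minAreaRect(pl[:,:2].astype(np.float32));print(r, cv2.boxPoints(r).round(3).tolist())
    b=sel(.545,.19,.09,.012,.024);r=cv2.minEnclosingCircle(b[:,:2].astype(np.float32));print('base',len(b),b.mean(0),r,np.median(b[:,2]))
    b=sel(.545,.19,.03,.115,.13);print('rodtop',len(b),b.mean(0) if len(b) else 0)
    b=sel(.545,.19,.03,.04,.115);print('rod',len(b),b.mean(0) if len(b) else 0)
    b=sel(.545,.19,.05,.0245,.034);print('dowel?',b.round(3).tolist()[:20])
d=pickle.load(open('top0.pkl','rb'))
def px(d,u,v,z):
    K=d['K'];T=np.array(d['cam_to_world']);xd=(u-K[0,2])/K[0,0];yd=(v-K[1,2])/K[1,1];x,y=xd,yd
    for _ in range(15):
        f=1+d['k1']*(x*x+y*y);x,y=xd/f,yd/f
    r=T[:3,:3]@np.array([x,-y,-1]);o=T[:3,3];return o+r*(z-o[2])/r[2]
print('hub bore',px(d,330+222*.225,240+185*.225,.064),'hole',px(d,330+175*.225,240+139*.225,.01))
print('base c',px(d,185+192*.225,205+210*.225,.018),'dowel',px(d,185+175*.225,205+135*.225,.03))
E
```

```text
scene bench z 0.00031176072591604376
hub 215 [ 0.4673978  -0.16505307  0.06222878] [ 0.44306116 -0.1897325   0.05501995] [ 0.48881166 -0.14286205  0.06932572]
plate 947 0.010166325148046385
((0.46734580397605896, -0.1662035584449768), (0.13485340774059296, 0.13349002599716187), 86.35382843017578) [[0.3959999978542328, -0.2290000021457672], [0.5299999713897705, -0.23800000548362732], [0.5379999876022339, -0.10300000011920929], [0.4050000011920929, -0.0949999988079071]]
base 2996 [0.55061881 0.19588978 0.01787971] ((0.5453180074691772, 0.19154632091522217), 0.06768417358398438) 0.017914162828436553
rodtop 60 [0.54664855 0.19332584 0.11986172]
rod 257 [0.54932929 0.19549592 0.07946692]
dowel? [[0.55, 0.188, 0.03], [0.542, 0.2, 0.033], [0.551, 0.189, 0.029], [0.548, 0.198, 0.034], [0.547, 0.199, 0.034], [0.54, 0.199, 0.028], [0.553, 0.191, 0.029], [0.554, 0.193, 0.032], [0.551, 0.194, 0.031], [0.55, 0.199, 0.034], [0.548, 0.2, 0.033], [0.546, 0.201, 0.032], [0.554, 0.194, 0.03], [0.552, 0.194, 0.028], [0.552, 0.197, 0.03], [0.55, 0.198, 0.03], [0.55, 0.2, 0.031], [0.546, 0.2, 0.029], [0.
[... 660 characters left out ...]
12 0.18911183 0.12039167]
rod 54 [0.54061182 0.18599057 0.07847599]
dowel? [[0.583, 0.2, 0.029], [0.58, 0.202, 0.033], [0.581, 0.201, 0.027], [0.581, 0.198, 0.027], [0.578, 0.203, 0.03], [0.578, 0.2, 0.028], [0.579, 0.198, 0.027], [0.579, 0.196, 0.026], [0.575, 0.199, 0.034], [0.576, 0.198, 0.025], [0.576, 0.184, 0.026], [0.574, 0.22, 0.026], [0.564, 0.176, 0.026], [0.559, 0.183, 0.025], [0.554, 0.164, 0.026], [0.552, 0.22, 0.025], [0.546, 0.182, 0.034], [0.543, 0.182, 0.034], [0.542, 0.207, 0.026], [0.542, 0.183, 0.028]]
hub bore [ 0.46304485 -0.16985588  0.064     ] hole [ 0.49441652 -0.15093819  0.01      ]
base c [0.54276911 0.18862234 0.018     ] dowel [0.58195682 0.19681649 0.03      ]
```

```bash
cat >> h.py <<'E'
from scipy.spatial.transform import Rotation as R
def rot(s):
    w,x,y,z=s['orientation'];return R.from_quat([x,y,z,w])
def go(t,yaw=None,s=None):
    """yaw: world angle of tool y"""
    s=s or state();r=rot(s);p=np.array(s['eef_pos'])
    d=r.inv().apply(np.array(t)-p)
    if yaw is None:
        ty=r.apply([0,1,0]);yaw=np.arctan2(ty[1],ty[0])
    y=np.array([np.cos(yaw),np.sin(yaw),0]);z=np.array([0,0,-1.]);x=np.cross(y,z)
    rt=R.from_matrix(np.stack([x,y,z],1))
    rv=(r.inv()*rt).as_rotvec()
    print('t',round(s['time'],2),'pos',p.round(4),'tilt',np.round(np.degrees(np.arccos(-r.apply([0,0,1])[2])),2),'dist',np.linalg.norm(d).round(4),'shift/0.1',(d/0.1).round(3),'turn/45',(rv/(np.pi/4)).round(3), 'F',s['contact_force'].round(1),'gap',round(s['finger_gap'],4))
def wrist(name):
    s=state();d=capture('wrist');save(d['frame'],f'pics/{name}.png')
    T=np.eye(4);T[:3,:3]=rot(s).as_matrix();T[:3,3]=s['eef_pos'];T=T@np.array(d['mount'])
    d['cam_to_world']=T;pickle.dump(d,open(name+'.pkl','wb'));return d,s
def px(d,u,v,z):
    K=d['K'];T=np.array(d['cam_to_world']);xd=(u-K[0,2])/K[0,0];yd=(v-K[1,2])/K[1,1];x,y=xd,yd
    for _ in range(15):
        f=1+d['k1']*(x*x+y*y);x,y=xd/f,yd/f
    r=T[:3,:3]@np.array([x,-y,-1]);o=T[:3,3];return o+r*(z-o[2])/r[2]
E
python3 - <<'E'
from h import *
go([.53,.2,.26])
d=capture('wrist');print(d['mount'],d['K'],d['k1'])
E
```

```text
t 1.1 pos [0.3055 0.6019 0.2533] tilt 0.0 dist 0.4604 shift/0.1 [-3.821 -2.567 -0.067] turn/45 [-0. -0. -0.] F [-0.  -0.3  0.6] gap 0.0854
[[-2.92990284e-04  9.53328791e-01  3.01933984e-01  7.68387264e-02]
 [ 9.99999880e-01  3.98153910e-04 -2.86755852e-04 -2.81618659e-04]
 [-3.93588805e-04  3.01933863e-01 -9.53328793e-01 -1.21407788e-01]
 [ 0.00000000e+00  0.00000000e+00  0.00000000e+00  1.00000000e+00]] [[333.35337933   0.         316.64870298]
 [  0.         333.35337933 240.13437452]
 [  0.           0.           1.        ]] 0.021660358908947186
```

>>> carry_out(motion=[-0.39,-0.26,0,0,0,0,-0.39,-0.26,0,0,0,0,-0.39,-0.26,0,0,0,0,-0.39,-0.26,0,0,0,0,-0.39,-0.26,0,0,0,0,-0.39,-0.26,0,0,0,0,-0.39,-0.26,0,0,0,0,-0.39,-0.26,0,0,0,0,-0.38,-0.26,0,0,0,0,-0.33,-0.23,0,0,0,0])

```text
time: 2.15
eef_pos: [0.5318, 0.1969, 0.2536]
orientation: [0.0, 0.233, 0.972, -0.0]
contact_force: [1.3, 0.3, -0.5]
finger_gap: 0.0853
```

```bash
python3 - <<'E'
from h import *
d,s=wrist('w1')
go([.465,-.167,.25],0.546)
go([.465,-.167,.25])
E
```

```text
t 2.2 pos [0.535  0.1894 0.2537] tilt 0.3 dist 0.3632 shift/0.1 [-1.02  -3.486  0.051] turn/45 [-0.002  0.007  0.695] F [ 3.1 -6.7 -0.4] gap 0.0853
t 2.2 pos [0.535  0.1894 0.2537] tilt 0.3 dist 0.3632 shift/0.1 [-1.02  -3.486  0.051] turn/45 [-0.003  0.006  0.   ] F [ 3.1 -6.7 -0.4] gap 0.0853
```

View pics/w1.png

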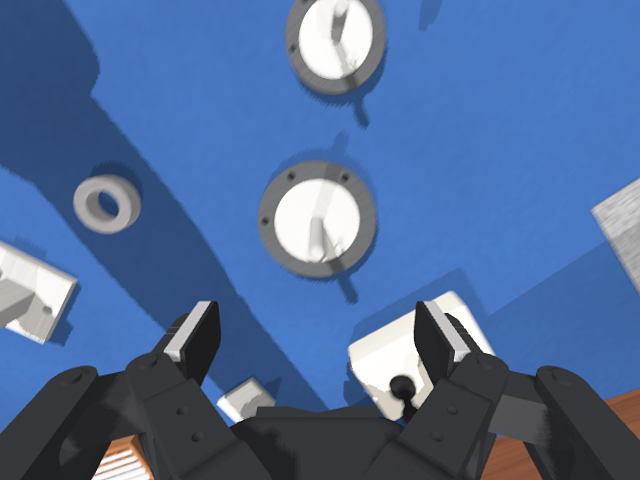

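>>> carry_out(motion=[-0.13,-0.44,0,0,0,0,-0.13,-0.44,0,0,0,0,-0.13,-0.44,0,0,0,0,-0.13,-0.43,0,0,0,0,-0.13,-0.43,0,0,0,0,-0.13,-0.43,0,0,0,0,-0.12,-0.43,0,0,0,0,-0.12,-0.43,0,0,0,0,0,0,0,0,0,0.17,0,0,0,0,0,0.17])

```text
time: 3.2
eef_pos: [0.464, -0.1581, 0.2535]
orientation: [0.0, 0.364, 0.931, -0.0]
contact_force: [-0.4, 0.9, -0.2]
finger_gap: 0.0856
```

>>> carry_out(motion=[0,0,0,0,0,0.17,0,0,0,0,0,0.17,0,0,0,0,0,0,0,0,0,0,0,0,0,0,0,0,0,0,0,0,0,0,0,0,0,0,0,0,0,0,0,0,0,0,0,0,0,0,0,0,0,0,0,0,0,0,0,0])

```text
time: 4.2
eef_pos: [0.4646, -0.1563, 0.2533]
orientation: [0.0, 0.481, 0.877, -0.0]
contact_force: [0.5, 0.1, 0.3]
finger_gap: 0.0854
```

```bash
python3 - <<'E'
from h import *
d,s=wrist('w2')
go([.465,-.167,.25],0.546)
Q=cloud(d).reshape(-1,3)
def sel(cx,cy,r,z0,z1):
    m=(np.hypot(Q[:,0]-cx,Q[:,1]-cy)<r)&(Q[:,2]>z0)&(Q[:,2]<z1);return Q[m]
h=sel(.465,-.167,.04,.058,.07);print(len(h),h.mean(0));r=cv2.minAreaRect(h[:,:2].astype(np.float32));print('hub',r,np.radians(r[2]))
h=sel(.465,-.167,.075,.006,.014);print(len(h));r=cv2.minAreaRect(h[:,:2].astype(np.float32));print('plate',r,np.radians(r[2]))
E
```

```text
t 4.25 pos [ 0.4646 -0.1562  0.2533] tilt 0.0 dist 0.0113 shift/0.1 [-0.093 -0.054  0.033] turn/45 [-0.    -0.     0.027] F [-0.3  0.1 -0.6] gap 0.0855
1016 [ 0.46380008 -0.16649251  0.06457092]
hub ((0.464333713054657, -0.16725601255893707), (0.03376493230462074, 0.03452092036604881), 30.445838928222656) 0.5313801328293469
4996
plate ((0.4643368124961853, -0.16733509302139282), (0.09624141454696655, 0.09624304622411728), 30.396697998046875) 0.5305224618002868
```

View pics/w2.png

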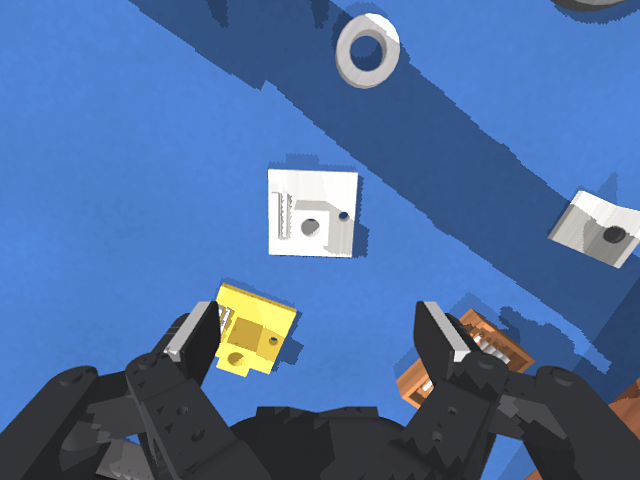

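```bash
python3 - <<'E'
from h import *
go([.4643,-.1673,.15],0.531)
s=state();ry=rot(s);
# shift after the turn
import copy
s['orientation']=np.array([0]*4,float);q=R.from_matrix(np.stack([np.cross([np.cos(.531),np.sin(.531),0],[0,0,-1.]),[np.cos(.531),np.sin(.531),0],[0,0,-1]],1)).as_quat();s['orientation']=np.array([q[3],q[0],q[1],q[2]])
go([.4643,-.1673,.15],0.531,s)
E
```

```text
t 4.25 pos [ 0.4646 -0.1562  0.2533] tilt 0.0 dist 0.1039 shift/0.1 [-0.092 -0.062  1.033] turn/45 [-0.    -0.     0.046] F [-0.3  0.1 -0.6] gap 0.0855
t 4.25 pos [ 0.4646 -0.1562  0.2533] tilt nan dist 0.1039 shift/0.1 [-0.094 -0.058  1.033] turn/45 [0. 0. 0.] F [-0.3  0.1 -0.6] gap 0.0855h.py:29: RuntimeWarning: invalid value encountered in arccos
  print('t',round(s['time'],2),'pos',p.round(4),'tilt',np.round(np.degrees(np.arccos(-r.apply([0,0,1])[2])),2),'dist',np.linalg.norm(d).round(4),'shift/0.1',(d/0.1).round(3),'turn/45',(rv/(np.pi/4)).round(3), 'F',s['contact_force'].round(1),'gap',round(s['finger_gap'],4))
```

>>> carry_out(motion=[0,0,0,0,0,0.046,-0.094,-0.058,0.2,0,0,0,0,0,0.3,0,0,0,0,0,0.3,0,0,0,0,0,0.23,0,0,0,0,0,0,0,0,0,0,0,0,0,0,0,0,0,0,0,0,0,0,0,0,0,0,0,0,0,0,0,0,0])

```text
time: 5.25
eef_pos: [0.4648, -0.1674, 0.1512]
orientation: [0.001, 0.497, 0.868, 0.0]
contact_force: [0.3, -0.6, 0.1]
finger_gap: 0.0854
```

```bash
python3 - <<'E'
from h import *
d,s=wrist('w3')
go([.4643,-.1673,.058],0.531)
Q=cloud(d).reshape(-1,3)
def sel(cx,cy,r,z0,z1):
    m=(np.hypot(Q[:,0]-cx,Q[:,1]-cy)<r)&(Q[:,2]>z0)&(Q[:,2]<z1);return Q[m]
h=sel(.465,-.167,.04,.058,.07);print(len(h),h.mean(0));r=cv2.minAreaRect(h[:,:2].astype(np.float32));print('hub',r,np.radians(r[2]))
h=sel(.465,-.167,.075,.006,.014);print(len(h));r=cv2.minAreaRect(h[:,:2].astype(np.float32));print('plate',r,np.radians(r[2]))
E
```

```text
t 5.3 pos [ 0.4647 -0.1673  0.151 ] tilt 0.08 dist 0.093 shift/0.1 [ 0.003 -0.004  0.93 ] turn/45 [ 0.001  0.001 -0.   ] F [ 0.3  0.8 -0.6] gap 0.0852
2133 [ 0.46350561 -0.16608724  0.06442637]
hub ((0.4639623463153839, -0.16692732274532318), (0.034137941896915436, 0.03453974425792694), 30.121553421020508) 0.5257202830121697
8643
plate ((0.46404942870140076, -0.16703316569328308), (0.0961514338850975, 0.09601601213216782), 30.436561584472656) 0.5312182126350701
```

View pics/w3.png

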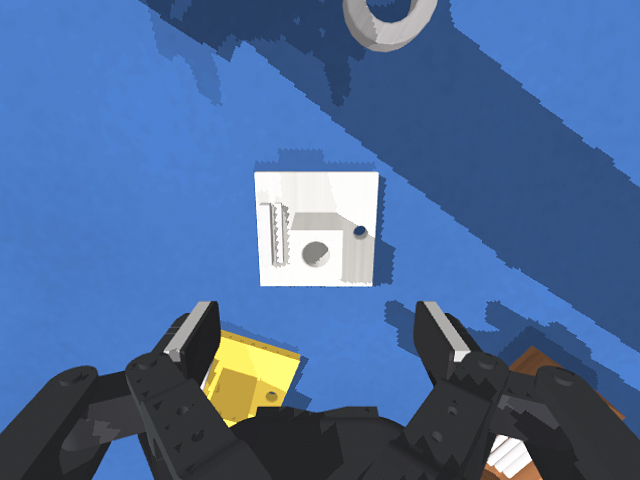

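>>> carry_out(motion=[0.003,-0.004,0.2,0,0,0,0,0,0.25,0,0,0,0,0,0.25,0,0,0,0,0,0.15,0,0,0,0,0,0.08,0,0,0,0,0,0,0,0,0,0,0,0,0,0,0,0,0,0,0,0,0,0,0,0,0,0,0,0,0,0,0,0,0])

```text
time: 6.3
eef_pos: [0.4641, -0.1673, 0.0578]
orientation: [0.0, 0.497, 0.868, 0.0]
contact_force: [-0.8, 0.6, 0.0]
finger_gap: 0.0853
```

>>> carry_out(motion=[0,0,0,0,0,0,0,0,0,0,0,0,0,0,0,0,0,0,0,0,0,0,0,0,0,0,0,0,0,0,0,0,0,0,0,0,0,0,0,0,0,0,0,0,0,0,0,0,0,0,0,0,0,0,0,0,0,0,0,0], gripper=-1, force=60)

```text
time: 7.3
eef_pos: [0.464, -0.1672, 0.0575]
orientation: [0.0, 0.497, 0.868, 0.0]
contact_force: [-1.0, 0.9, 4.6]
finger_gap: 0.0333
```

```bash
python3 - <<'E'
from h import *
d,s=wrist('w4')
go([.4643,-.1673,.058],0.531)
E
```

```text
t 7.35 pos [ 0.464  -0.1672  0.0575] tilt 0.02 dist 0.0006 shift/0.1 [-0.002  0.002 -0.005] turn/45 [ 0.  0. -0.] F [-0.1  0.6  5. ] gap 0.033
```

View pics/w4.png

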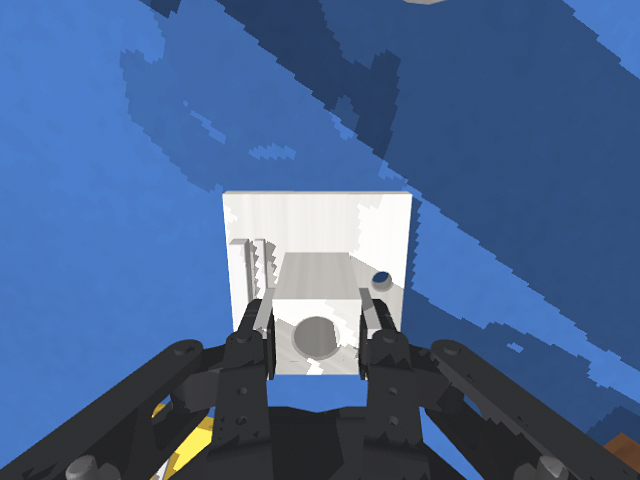

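>>> carry_out(motion=[0,0,0,0,0,0,0,0,-0.03,0,0,0,0,0,-0.1,0,0,0,0,0,-0.2,0,0,0,0,0,-0.25,0,0,0,0,0,-0.3,0,0,0,0,0,-0.3,0,0,0,0,0,-0.25,0,0,0,0,0,-0.15,0,0,0,0,0,-0.07,0,0,0], force=90)

```text
time: 8.35
eef_pos: [0.4639, -0.1674, 0.224]
orientation: [0.001, 0.497, 0.868, 0.0]
contact_force: [0.1, -0.0, -4.6]
finger_gap: 0.0326
```

```bash
python3 - <<'E'
from h import *
d,s=wrist('w5')
go([.54,.10,.222])
Q=cloud(d).reshape(-1,3)
m=(np.hypot(Q[:,0]-.464,Q[:,1]+.167)<.08)&(Q[:,2]>.1)
r=rot(s);P=r.inv().apply(Q-s['eef_pos'])
m=(P[:,2]>.040)&(P[:,2]<.056)&(np.hypot(P[:,0],P[:,1])<.075)
A=P[m];print(len(A),A[:,2].mean());X=np.c_[A[:,:2],np.ones(len(A))]
for _ in range(4):
    c=np.linalg.lstsq(X,A[:,2],rcond=None)[0];e=abs(X@c-A[:,2]);k=e<.002;X=X[k];A=A[k]
print('plate plane tool',c,len(A));rr=cv2.minAreaRect(A[:,:2].astype(np.float32));print(rr)
E
```

```text
t 8.4 pos [ 0.464  -0.1674  0.2241] tilt 0.11 dist 0.278 shift/0.1 [1.922 2.008 0.022] turn/45 [ 0.002  0.002 -0.   ] F [ 0.2 -0.2 -4.1] gap 0.0325
14920 0.0466583836904831
plate plane tool [0.00290075 0.00215246 0.04673616] 13076
((0.008414603769779205, -0.00010363012552261353), (0.079506516456604, 0.09630164504051208), 0.3357138931751251)
```

View pics/w5.png

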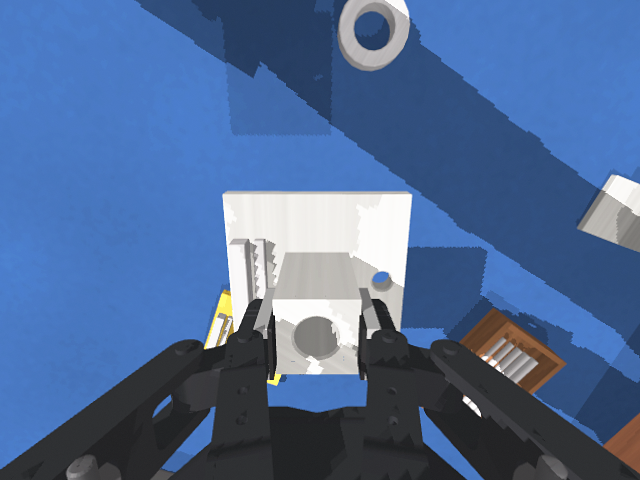

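>>> carry_out(motion=[0,0,0,0,0,0.04,0,0,0,0,0,0.08,0,0,0,0,0,0.1,0,0,0,0,0,0.1,0,0,0,0,0,0.05,0,0,0,0,0,0.026,0,0,0,0,0,0,0,0,0,0,0,0,0,0,0,0,0,0,0,0,0,0,0,0])

```text
time: 9.4
eef_pos: [0.4638, -0.1673, 0.2222]
orientation: [-0.0, 0.625, 0.78, -0.0]
contact_force: [0.9, -0.1, -5.1]
finger_gap: 0.0328
```

```bash
python3 - <<'E'
from h import *
go([.571,.073,.224],.22)
E
```

```text
t 9.4 pos [ 0.4638 -0.1673  0.2222] tilt 0.01 dist 0.2631 shift/0.1 [ 2.111  1.571 -0.018] turn/45 [-0. -0. -0.] F [ 0.9 -0.1 -5.1] gap 0.0328
```

>>> carry_out(motion=[0.07,0.05,0,0,0,0,0.2,0.15,0,0,0,0,0.3,0.22,0,0,0,0,0.38,0.29,0,0,0,0,0.38,0.29,0,0,0,0,0.35,0.26,0,0,0,0,0.25,0.19,0,0,0,0,0.13,0.09,0,0,0,0,0.05,0.03,0,0,0,0,0,0,0,0,0,0])

```text
time: 10.4
eef_pos: [0.5708, 0.073, 0.2221]
orientation: [-0.0, 0.625, 0.781, -0.0]
contact_force: [-0.7, -1.5, -4.5]
finger_gap: 0.0324
```

>>> carry_out(motion=[0,0,0,0,0,0,0,0,0,0,0,0,0,0,0,0,0,0,0,0,0,0,0,0,0,0,0,0,0,0,0,0,0,0,0,0,0,0,0,0,0,0,0,0,0,0,0,0,0,0,0,0,0,0,0,0,0,0,0,0])

```text
time: 11.4
eef_pos: [0.5711, 0.073, 0.2223]
orientation: [-0.0, 0.625, 0.78, -0.0]
contact_force: [0.5, -0.6, -3.9]
finger_gap: 0.0326
```

```bash
cat > fx.py <<'E'
from h import *
import sys
def fx(name):
    d,s=wrist(name)
    go([.545,.191,.224],.22,s)
    Q=cloud(d).reshape(-1,3)
    def sel(cx,cy,r,z0,z1):
        m=(np.hypot(Q[:,0]-cx,Q[:,1]-cy)<r)&(Q[:,2]>z0)&(Q[:,2]<z1);return Q[m]
    b=sel(.545,.19,.09,.012,.024);print('base',len(b),cv2.minEnclosingCircle(b[:,:2].astype(np.float32)),b[:,:2].min(0),b[:,:2].max(0),np.median(b[:,2]))
    for a in np.arange(.04,.125,.015):
        b=sel(.545,.19,.03,a,a+.015);print('rod',a.round(3),len(b),b.mean(0).round(4) if len(b) else 0)
    b=sel(.545,.19,.046,.0225,.0345);b=b[np.hypot(b[:,0]-.545,b[:,1]-.19)>.026];print('dowel',len(b),np.median(b,0) if len(b) else 0)
fx(sys.argv[1])
E
python3 fx.py w6
```

```text
t 11.4 pos [0.5711 0.073  0.2223] tilt 0.01 dist 0.1209 shift/0.1 [ 1.209  0.003 -0.018] turn/45 [-0.  0. -0.] F [ 0.5 -0.6 -3.9] gap 0.0326
base 17676 ((0.5445175170898438, 0.19197216629981995), 0.066073477268219) [0.47869261 0.12600228] [0.60982477 0.25640629] 0.01885783850834505
rod 0.04 44 [0.5455 0.1858 0.0473]
rod 0.055 54 [0.5456 0.1859 0.0622]
rod 0.07 62 [0.5454 0.1857 0.0771]
rod 0.085 79 [0.5454 0.1856 0.0925]
rod 0.1 89 [0.5457 0.1858 0.1077]
rod 0.115 648 [0.5442 0.1913 0.1211]
dowel 87 [0.57799221 0.20142797 0.03010035]
```

View pics/w6.png

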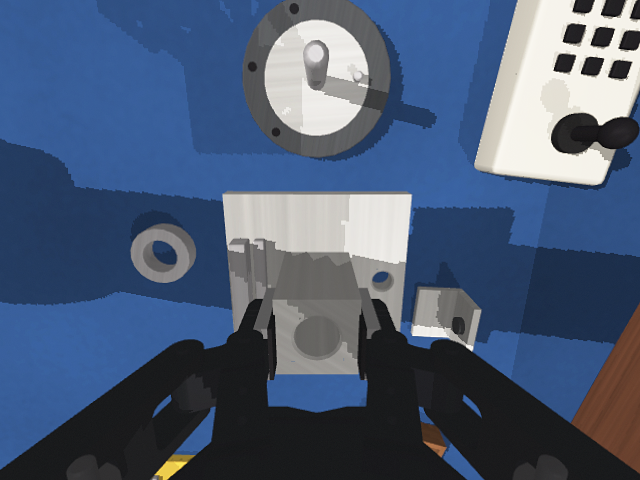

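```bash
python3 - <<'E'
from h import *
d=pickle.load(open('w6.pkl','rb'));I=cloud(d);Q=I.reshape(-1,3)
m=(np.hypot(Q[:,0]-.5445,Q[:,1]-.1917)<.046)&(np.hypot(Q[:,0]-.5445,Q[:,1]-.1917)>.026)&(Q[:,2]>.021)&(Q[:,2]<.036)
b=Q[m]
for a,c in [(.021,.026),(.026,.029),(.029,.0305),(.0305,.033)]:
    k=b[(b[:,2]>a)&(b[:,2]<c)];print(a,len(k),k.mean(0) if len(k) else '',k.min(0) if len(k) else '',k.max(0) if len(k) else '')
t=b[b[:,2]>.0285];print(cv2.minEnclosingCircle(t[:,:2].astype(np.float32)))
t=Q[(np.hypot(Q[:,0]-.5445,Q[:,1]-.1917)<.015)&(Q[:,2]>.119)];print('rodtop',len(t),cv2.minEnclosingCircle(t[:,:2].astype(np.float32)),t[:,2].max())
f=d['frame'][30:130,260:420];cv2.imwrite('pics/w6z.png',cv2.resize(f[:,:,::-1],(800,500),interpolation=2))
print(px(d,260+0,30,.03))
E
```

```text
0.021 35 [0.55241704 0.19759298 0.02176203] [0.50060517 0.15719716 0.02100044] [0.5889916  0.23647844 0.02598362]
0.026 11 [0.57744503 0.19963007 0.02792973] [0.57452299 0.19805959 0.02691332] [0.58121658 0.20250909 0.02886267]
0.029 36 [0.57816256 0.20227483 0.02986021] [0.57462516 0.19861084 0.02919934] [0.58213384 0.20566534 0.03047875]
0.0305 33 [0.57841783 0.20167048 0.03111489] [0.57560351 0.19806671 0.03053396] [0.58161715 0.2050534  0.03196989]
((0.5785444378852844, 0.20149406790733337), 0.003808567300438881)
rodtop 571 ((0.5442245006561279, 0.1916230320930481), 0.008081980049610138) 0.12486827057591168
[0.49176543 0.21664137 0.03      ]
```

View pics/w6z.png

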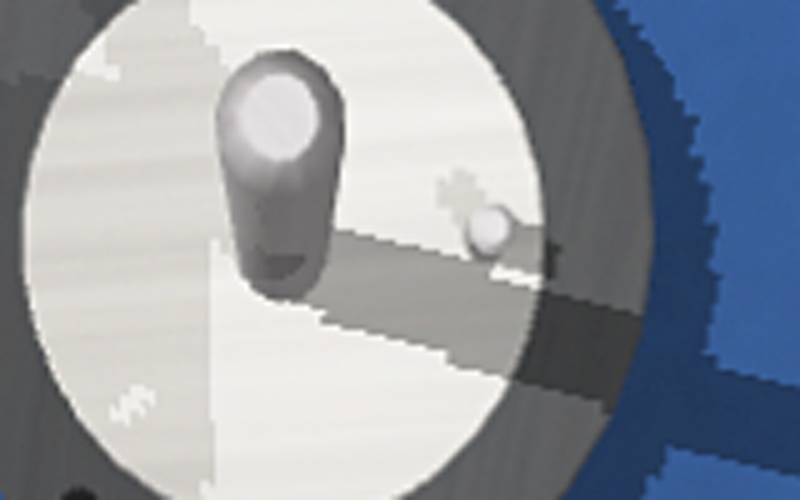

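```bash
python3 - <<'E'
from h import *
d=pickle.load(open('w6.pkl','rb'))
a=px(d,260+491/5-.4,30+228/5-.4,.030);b=px(d,260+278/5-.4,30+118/5-.4,.122);print(a,b,np.arctan2(*(a-b)[1::-1]), np.linalg.norm((a-b)[:2]))
go([.5443,.1917,.222],.27)
E
```

```text
[0.57822428 0.20205    0.03      ] [0.5437905  0.19199543 0.122     ] 0.28409884243540645 0.03587171632210513
t 11.45 pos [0.5711 0.0729 0.2223] tilt 0.0 dist 0.1217 shift/0.1 [ 1.217 -0.002  0.003] turn/45 [-0.     0.    -0.064] F [-0.3  0.1 -4.9] gap 0.0324
```

>>> carry_out(motion=[0,0,0,0,0,-0.076,0.07,0.004,0,0,0,0,0.17,0.01,0,0,0,0,0.25,0.014,0,0,0,0,0.27,0.015,0,0,0,0,0.23,0.013,0,0,0,0,0.14,0.009,0,0,0,0,0.06,0.003,0,0,0,0,0.026,0.001,0,0,0,0,0,0,0,0,0,0])

```text
time: 12.45
eef_pos: [0.5444, 0.1909, 0.2223]
orientation: [0.0, 0.602, 0.798, -0.0]
contact_force: [-0.6, -0.6, -4.0]
finger_gap: 0.0324
```

```bash
python3 - <<'E'
from h import *
go([.5441,.1918,.190],.28)
for c in ['scene','top']:
    d=capture(c);save(d['frame'],f'pics/{c}2.png')
    v=(300,90,500,240) if c=='top' else (330,200,530,350)
E
python3 -c "
import cv2
a=cv2.imread('pics/scene2.png')[220:370,330:530];b=cv2.imread('pics/top2.png')[170:320,130:330]
cv2.imwrite('pics/c2.png',cv2.hconcat([cv2.resize(a,(400,300)),cv2.resize(b,(400,300))]))"
```

```text
t 12.45 pos [0.5444 0.1909 0.2223] tilt 0.03 dist 0.0323 shift/0.1 [ 0.009 -0.     0.323] turn/45 [-0.     0.001 -0.002] F [-0.6 -0.6 -4. ] gap 0.0324
```

View pics/c2.png

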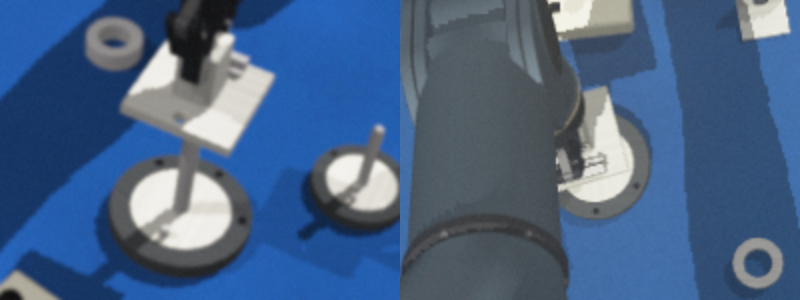

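>>> carry_out(motion=[0.007,0,0.05,0,0,0,0,0,0.1,0,0,0,0,0,0.1,0,0,0,0,0,0.07,0,0,0,0,0,0.03,0,0,0,0,0,0,0,0,0,0,0,0,0,0,0,0,0,0,0,0,0,0,0,0,0,0,0,0,0,0,0,0,0])

```text
time: 13.55
eef_pos: [0.5441, 0.1924, 0.1875]
orientation: [0.0, 0.602, 0.799, 0.0]
contact_force: [0.2, -0.6, -5.5]
finger_gap: 0.0324
```

```bash
python3 - <<'E'
from h import *
go([.5441,.1918,.170],.28)
E
```

```text
t 13.55 pos [0.5441 0.1924 0.1875] tilt 0.03 dist 0.0176 shift/0.1 [-0.006 -0.001  0.175] turn/45 [ 0.001 -0.    -0.001] F [ 0.2 -0.6 -5.5] gap 0.0324
```

>>> carry_out(motion=[-0.003,0,0.01,0,0,0,0,0,0.015,0,0,0,0,0,0.015,0,0,0,0,0,0.015,0,0,0,0,0,0.015,0,0,0,0,0,0.015,0,0,0,0,0,0.015,0,0,0,0,0,0.015,0,0,0,0,0,0.005,0,0,0,0,0,0,0,0,0])

```text
time: 14.55
eef_pos: [0.544, 0.1921, 0.1752]
orientation: [-0.0, 0.602, 0.799, -0.0]
contact_force: [-0.1, -0.1, -5.0]
finger_gap: 0.0326
```

>>> carry_out(motion=[0,0,0.01,0,0,0,0,0,0.015,0,0,0,0,0,0.015,0,0,0,0,0,0.015,0,0,0,0,0,0.015,0,0,0,0,0,0.015,0,0,0,0,0,0.015,0,0,0,0,0,0.0,0,0,0,0,0,0.0,0,0,0,0,0,0,0,0,0])

```text
time: 15.55
eef_pos: [0.5441, 0.1921, 0.1654]
orientation: [0.0, 0.602, 0.799, 0.0]
contact_force: [0.8, 0.4, -4.1]
finger_gap: 0.0324
```

```bash
python3 - <<'E'
from h import *
go([.5441,.1918,.150],.28);s=state();print(s['ft_torque'])
E
```

```text
t 15.55 pos [0.5441 0.1921 0.1654] tilt 0.0 dist 0.0154 shift/0.1 [-0.003 -0.001  0.154] turn/45 [ 0.     0.    -0.001] F [ 0.8  0.4 -4.1] gap 0.0324
[ 0.03777184  0.00799327 -0.01963266]
```

>>> carry_out(motion=[0,0,0.02,0,0,0,0,0,0.035,0,0,0,0,0,0.04,0,0,0,0,0,0.04,0,0,0,0,0,0.04,0,0,0,0,0,0.04,0,0,0,0,0,0.04,0,0,0,0,0,0.04,0,0,0,0,0,0.03,0,0,0,0,0,0.015,0,0,0])

```text
time: 16.55
eef_pos: [0.5439, 0.192, 0.1309]
orientation: [-0.0, 0.602, 0.799, -0.0]
contact_force: [-0.4, 0.1, -4.6]
finger_gap: 0.0327
```

```bash
python3 - <<'E'
from h import *
go([.5441,.1918,.095],.28);s=state();print(s['ft_torque'])
E
```

```text
t 16.55 pos [0.5439 0.192  0.1309] tilt 0.02 dist 0.0359 shift/0.1 [-0.003  0.001  0.359] turn/45 [-0.001  0.    -0.001] F [-0.4  0.1 -4.6] gap 0.0327
[-0.03156764 -0.01015032 -0.05244485]
```

>>> carry_out(motion=[0,0,0.02,0,0,0,0,0,0.035,0,0,0,0,0,0.04,0,0,0,0,0,0.04,0,0,0,0,0,0.04,0,0,0,0,0,0.04,0,0,0,0,0,0.04,0,0,0,0,0,0.035,0,0,0,0,0,0.025,0,0,0,0,0,0.01,0,0,0])

```text
time: 17.55
eef_pos: [0.544, 0.192, 0.0985]
orientation: [-0.0, 0.602, 0.799, -0.0]
contact_force: [0.5, -0.1, -4.0]
finger_gap: 0.0325
```

```bash
python3 - <<'E'
from h import *
d,s=wrist('w7')
go([.5441,.1918,.089],.28);print(s['ft_torque'])
d=capture('scene');save(d['frame'],'pics/scene3.png')
a=d['frame'][230:380,330:530,::-1];b=cv2.imread('pics/w7.png')
cv2.imwrite('pics/c3.png',cv2.hconcat([cv2.resize(a,(400,300)),cv2.resize(b,(400,300))]))
E
```

```text
t 17.6 pos [0.544  0.1921 0.0985] tilt 0.02 dist 0.0095 shift/0.1 [-0.003  0.001  0.095] turn/45 [-0.     0.    -0.001] F [-0.   0.1 -4.4] gap 0.0327
[-0.00224645  0.02029527 -0.01448562]
```

View pics/c3.png

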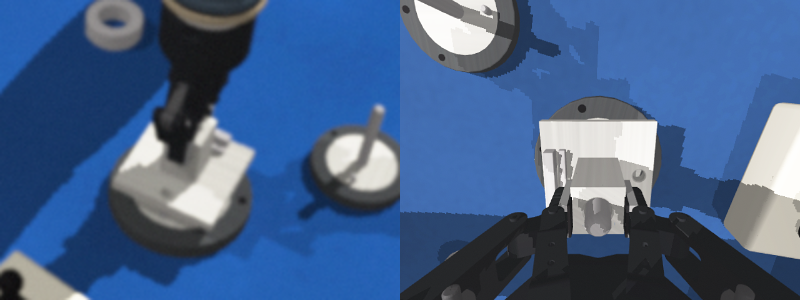

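```bash
python3 -c "
import cv2
b=cv2.imread('pics/w7.png')[230:390,260:440];cv2.imwrite('pics/w7z.png',cv2.resize(b,(675,600),interpolation=2))"
```

```text
(no output)
```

View pics/w7z.png

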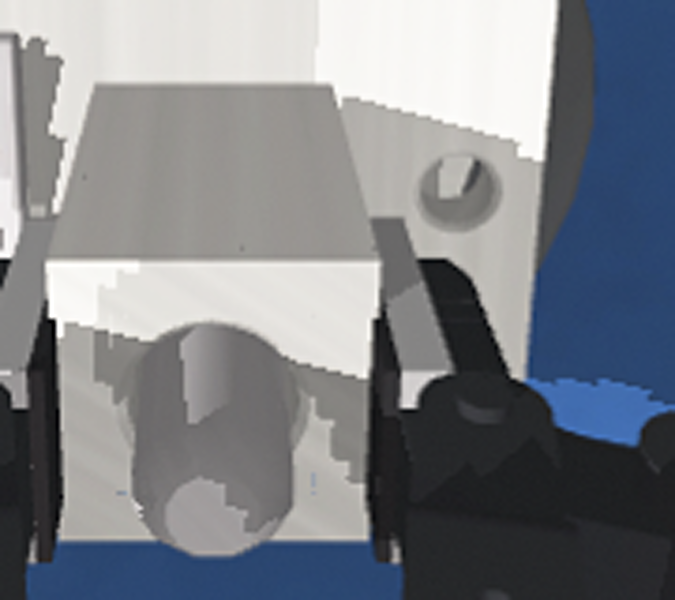

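>>> carry_out(motion=[0,0,0.01,0,0,0,0,0,0.015,0,0,0,0,0,0.015,0,0,0,0,0,0.015,0,0,0,0,0,0.015,0,0,0,0,0,0.01,0,0,0,0,0,0.01,0,0,0,0,0,0.005,0,0,0,0,0,0.005,0,0,0,0,0,0,0,0,0])

```text
time: 18.65
eef_pos: [0.544, 0.1921, 0.0888]
orientation: [-0.0, 0.602, 0.799, -0.0]
contact_force: [0.6, 0.3, -3.9]
finger_gap: 0.033
```

>>> carry_out(motion=[0,0,0.003,0,0,0,0,0,0.003,0,0,0,0,0,0.003,0,0,0,0,0,0.003,0,0,0,0,0,0.003,0,0,0,0,0,0.003,0,0,0,0,0,0.003,0,0,0,0,0,0,0,0,0,0,0,0,0,0,0,0,0,0,0,0,0])

```text
time: 19.65
eef_pos: [0.5441, 0.1921, 0.0867]
orientation: [0.0, 0.602, 0.799, 0.0]
contact_force: [-0.3, -0.0, -5.4]
finger_gap: 0.0328
```

>>> carry_out(motion=[0,0,0.003,0,0,0,0,0,0.003,0,0,0,0,0,0.003,0,0,0,0,0,0.003,0,0,0,0,0,0.003,0,0,0,0,0,0.0,0,0,0,0,0,0.0,0,0,0,0,0,0,0,0,0,0,0,0,0,0,0,0,0,0,0,0,0])

```text
time: 20.65
eef_pos: [0.544, 0.1921, 0.0852]
orientation: [-0.0, 0.602, 0.799, -0.0]
contact_force: [0.0, 0.0, -4.6]
finger_gap: 0.0325
```

>>> carry_out(motion=[0,0,0.003,0,0,0,0,0,0.004,0,0,0,0,0,0.004,0,0,0,0,0,0.004,0,0,0,0,0,0.004,0,0,0,0,0,0.004,0,0,0,0,0,0.004,0,0,0,0,0,0.003,0,0,0,0,0,0,0,0,0,0,0,0,0,0,0])

```text
time: 21.65
eef_pos: [0.544, 0.1921, 0.0822]
orientation: [-0.0, 0.602, 0.799, -0.0]
contact_force: [-0.3, 0.5, -4.6]
finger_gap: 0.0328
```

```bash
python3 - <<'E'
from h import *
d,s=wrist('w8')
go([.5441,.1918,.075],.28);print(s['ft_torque'])
b=cv2.imread('pics/w8.png')[230:390,260:440];cv2.imwrite('pics/w8z.png',cv2.resize(b,(675,600),interpolation=2))
E
```

```text
t 21.7 pos [0.544  0.1921 0.0822] tilt 0.0 dist 0.0072 shift/0.1 [-0.003 -0.     0.072] turn/45 [-0.    -0.    -0.001] F [ 0.5 -0.2 -4.9] gap 0.0328
[ 0.05223573 -0.02062678  0.10177507]
```

View pics/w8z.png

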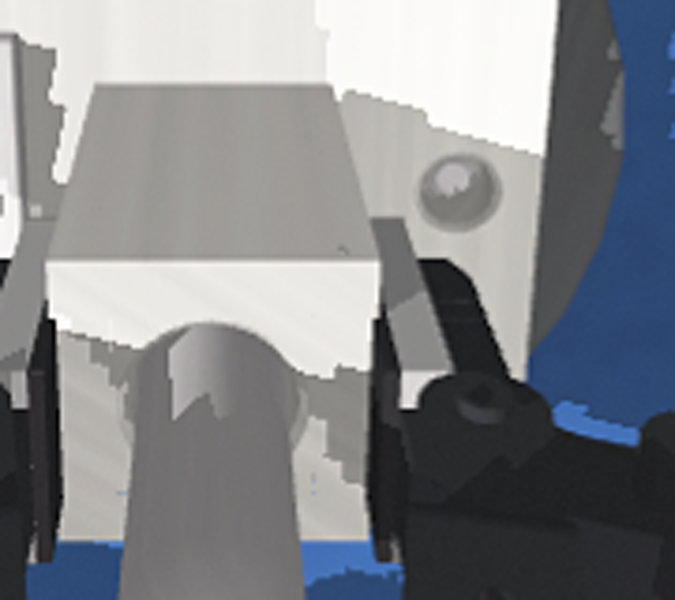

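>>> carry_out(motion=[0,0,0.005,0,0,0,0,0,0.008,0,0,0,0,0,0.008,0,0,0,0,0,0.008,0,0,0,0,0,0.008,0,0,0,0,0,0.008,0,0,0,0,0,0.006,0,0,0,0,0,0.004,0,0,0,0,0,0,0,0,0,0,0,0,0,0,0])

```text
time: 22.7
eef_pos: [0.5441, 0.1921, 0.0767]
orientation: [0.0, 0.602, 0.799, -0.0]
contact_force: [0.0, 0.4, -4.9]
finger_gap: 0.0328
```

>>> carry_out(motion=[0,0,0.002,0,0,0,0,0,0.002,0,0,0,0,0,0.002,0,0,0,0,0,0.002,0,0,0,0,0,0.002,0,0,0,0,0,0,0,0,0,0,0,0,0,0,0,0,0,0,0,0,0,0,0,0,0,0,0,0,0,0,0,0,0])

```text
time: 23.7
eef_pos: [0.5441, 0.1921, 0.0758]
orientation: [0.0, 0.602, 0.799, 0.0]
contact_force: [-0.5, 0.6, -2.8]
finger_gap: 0.0327
```

Contact is just beginning (the measured force has dropped from about -4.6 to -2.8 N). I'll ease down a little further.

>>> carry_out(motion=[0,0,0.001,0,0,0,0,0,0.001,0,0,0,0,0,0.001,0,0,0,0,0,0,0,0,0,0,0,0,0,0,0,0,0,0,0,0,0,0,0,0,0,0,0,0,0,0,0,0,0,0,0,0,0,0,0,0,0,0,0,0,0])

```text
time: 24.7
eef_pos: [0.544, 0.192, 0.0757]
orientation: [-0.0, 0.602, 0.799, 0.0]
contact_force: [-3.4, -0.4, 5.7]
finger_gap: 0.0329
```

>>> carry_out(motion=[0,0,-0.002,0,0,0,0,0,0,0,0,0,0,0,0,0,0,0,0,0,0,0,0,0,0,0,0,0,0,0,0,0,0,0,0,0,0,0,0,0,0,0,0,0,0,0,0,0,0,0,0,0,0,0,0,0,0,0,0,0], gripper=0.6)

```text
time: 25.7
eef_pos: [0.544, 0.1921, 0.0756]
orientation: [-0.0, 0.602, 0.799, -0.0]
contact_force: [0.0, -1.3, -1.0]
finger_gap: 0.0685
```

```bash
python3 - <<'E'
from h import *
d,s=wrist('w9')
go([.5441,.1918,.2],.28)
Q=cloud(d);P=Q.reshape(-1,3)
m=(np.hypot(P[:,0]-.544,P[:,1]-.192)<.07)&(P[:,2]>.022)&(P[:,2]<.036);A=P[m]
X=np.c_[A[:,:2]-[.544,.192],np.ones(len(A))]
for _ in range(5):
    c=np.linalg.lstsq(X,A[:,2],rcond=None)[0];k=abs(X@c-A[:,2])<.002;X=X[k];A=A[k]
print('plate plane',c,len(A))
E
```

```text
t 25.75 pos [0.544  0.1921 0.0756] tilt 0.0 dist 0.1244 shift/0.1 [-0.003 -0.    -1.244] turn/45 [-0.     0.    -0.001] F [ 0.  -0.6  0.2] gap 0.0684
plate plane [-0.00106016 -0.0011358   0.02887968] 15774
```

View pics/w9.png

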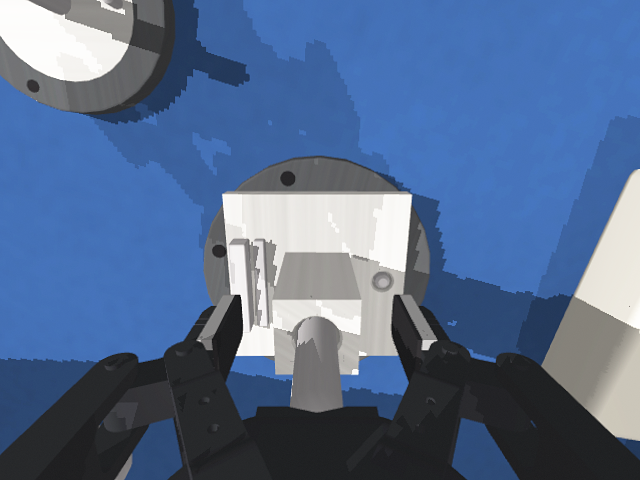

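>>> carry_out(motion=[0,0,-0.03,0,0,0,0,0,-0.08,0,0,0,0,0,-0.15,0,0,0,0,0,-0.25,0,0,0,0,0,-0.3,0,0,0,0,0,-0.3,0,0,0,0,0,-0.25,0,0,0,0,0,-0.1,0,0,0,0,0,-0.04,0,0,0,0,0,0,0,0,0])

```text
time: 26.75
eef_pos: [0.5438, 0.1921, 0.2254]
orientation: [-0.0, 0.602, 0.799, -0.0]
contact_force: [-0.8, 1.2, -0.3]
finger_gap: 0.0681
```

```bash
python3 - <<'E'
from h import *
d,s=wrist('w10')
go([.5441,.1918,.2],.28)
P=cloud(d).reshape(-1,3)
def f(z0,z1,r):
    m=(np.hypot(P[:,0]-.544,P[:,1]-.192)<r)&(P[:,2]>z0)&(P[:,2]<z1);return P[m]
A=f(.024,.034,.075)
X=np.c_[A[:,:2]-[.544,.192],np.ones(len(A))]
for _ in range(5):
    c=np.linalg.lstsq(X,A[:,2],rcond=None)[0];k=abs(X@c-A[:,2])<.002;X=X[k];A=A[k]
print('plate plane',c,len(A),cv2.minAreaRect(A[:,:2].astype(np.float32)))
B=f(.010,.022,.075);print('base',np.median(B[:,2]))
H=f(.079,.087,.035);print('hub',H.mean(0),cv2.minAreaRect(H[:,:2].astype(np.float32)))
d=capture('scene');save(d['frame'],'pics/scene4.png')
E
```

```text
t 26.8 pos [0.5436 0.1921 0.2248] tilt 0.07 dist 0.0248 shift/0.1 [-0.004  0.004  0.248] turn/45 [-0.002  0.    -0.001] F [ 0.2 -0.2 -0.5] gap 0.0683
plate plane [-4.16069511e-05  2.51994485e-04  2.88802393e-02] 6237 ((0.5440590381622314, 0.19164350628852844), (0.09625738114118576, 0.09652726352214813), 15.918556213378906)
base 0.018822064989854614
hub [0.54308922 0.195428   0.08277088] ((0.5440016984939575, 0.1918906569480896), (0.033885613083839417, 0.034664031118154526), 16.64607048034668)
```

View pics/scene4.png

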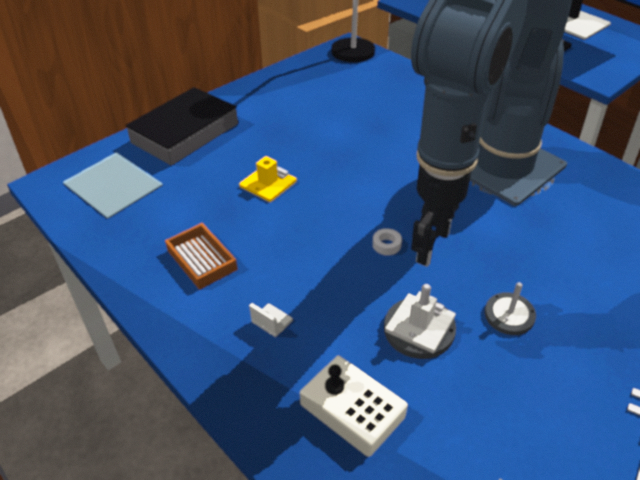

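View pics/w10.png

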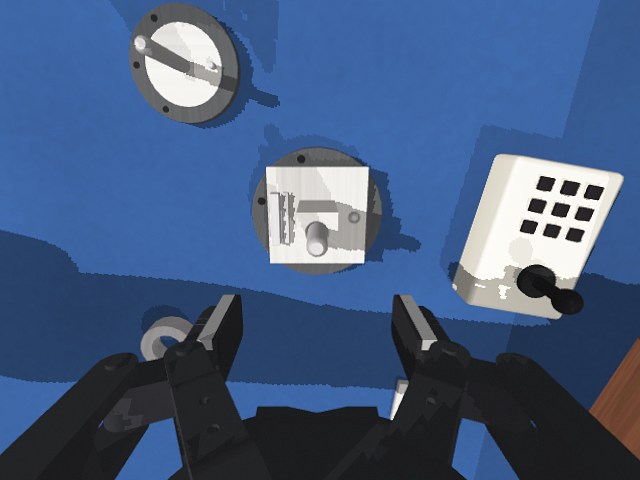

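The scene picture shows the carrier seated level on the large base, around (420, 322), with the bystanders at the pixels they had at the start. The wrist view shows the dowel in the small hole at (354, 217) and the open fingers clear of everything. The plate top is 10.06 mm above the base, which matches the plate's thickness, so it is flush.

```bash
python3 -c "
from workcell import *
print(hand_in())"
```

```text
the job is handed in; nothing more can be done
None
```

The carrier is seated on the larger fixture with the dowel in its small hole, and I released it and handed the job in at about 27 s; no verdict is given.

I gripped the hub and lifted the carrier level. I then turned it to the dowel direction seen in the wrist pictures (about 0.28 rad) and lowered it over the rod in small steps. The dowel entered at the first try, so no turning by feel was needed. At the end of each move, the contact force read no more than about 10 N above the carrier's weight, reached when it met the seat. I did not record the force during the moves.

**Last checks, after letting go and backing off:**
- **Seat:** the plate top measured 10.06 mm above the base for a 10 mm plate, so it sits flush.
- **Tilt:** less than 0.001 rad.
- **Position:** the carrier centre was at (0.544, 0.192), within about 0.5 mm of the fixture axis I measured.
- **Clearance:** the open gripper was clear above the rod, and the bystanders looked unmoved in the scene picture, though I only compared them by eye.

One small disagreement: the wrist camera read every height about 0.8 mm too high, which is within its calibration. No check failed.

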